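# Weigh the wick box on the hand scale

## Task

Weigh the lidded wick box: take the sprung hand scale from its rest, hook it under the peak of the box's wire bail and raise it smoothly until the box hangs level, about one centimetre clear of the bench (not under half a centimetre nor over one and a half; never lift it 3 cm), and hold it still there for two seconds. Then set the box gently down where it stood, unhook the scale without pressing on the box, and hang the scale back in its rest as it was. Lift the box only by the scale, never with the gripper, and do not disturb the other things on the bench.

Things in the scene. Friction and masses are not known exactly. Their poses are not given: they have to be found in the camera images.
- scale: sprung hand scale, upright, 159 mm tall, 0.17 kg. Origin: on its centre line at the hook's underside when the hook is fully in; z up. Hook z 0 to 50 mm, aluminium tube (24 mm dia.) z 50 to 120, square collar 44x44 mm on it at z 100 to 106, black grip block on top z 119 to 159, 36 mm along x, 16 mm along y. Hook details: see point hook_bowl
- scale_grip (a point): the place to grip: on the scale's centre line in the grip block, 141 mm above the scale's origin; grip from above across the scale's y (16 mm); axes as the scale
- scale_hook (a joint): how far the hook is drawn out of the tube, m: 0 = fully in (rest), 0.090 = end stop. The spring pulls back with 0.4 N at the start of travel plus 90 N per metre
- hook_bowl (a point): bottom of the hook's inner curve, 6 mm above the hook's underside; moves with the hook. The hook is a J of 6 mm wire in the scale's x-z plane: shank at x = -14 mm (-10 at the tube), bowl at x = 0, upturned point at x = +13 mm reaching 21 mm above the underside; the mouth, between point and tube end (z 21 to 50 mm with the hook in), opens to the scale's +x
- rest: fixed dark steel rest of the scale, 125 mm tall. Origin: on the bench below where the scale hangs. A fork of two flat tines (14 mm wide, 30 mm gap, tops at z = 125 mm, x = -30 to +56 mm) carries the scale's collar; it is open upwards and to the rest's -x. Column 60 mm wide at x = 44 to 56 mm; foot plate 120x110x10 mm
- rest_seat (a point): where the scale's origin lies when the scale hangs in the rest: on the rest's centre line, 25 mm above the bench. The scale hangs with its x along the rest's x; it can be lifted straight up out of the fork and put back straight down
- wick_box: closed wooden box, 107 mm (x) by 154 mm (y), fixed lid with top at z = 64 mm, small knob to z = 73 mm at x = -48 mm; weight unknown, 0.19 to 0.81 kg. Origin: centre of its underside, z up. A fixed bail of 6 mm wire stands over it, see point bail_crown
- bail_crown (a point): centre of the bail wire at its peak, 125 mm above the box's underside; axes as the box. The bail lies in the plane x = -2 mm of the box: from the ends (y = +-80 mm) to z = 88 mm at y = +-72, z = 108 at y = +-11, z = 125 at the peak (y = 0); open below it down to the lid. The hook goes under it along the box's +x, scale's x along the box's x
- spool: a small wooden spool of cord, 54 mm diameter, 62 mm tall; a bystander, leave it alone. Origin: centre of its underside
- wood_slip: a flat pine slip 44x150x13 mm; a bystander, leave it alone. Origin: centre of its underside
- cluster_a: a cluster of white balls on a black core, about 65 mm; a bystander, leave it alone. Origin: centre of its underside
- cluster_b: another such cluster of white balls, about 65 mm; a bystander, leave it alone. Origin: centre of its underside
Things that resemble listed ones, but are neither listed nor needed, are in the scene too. Several things look just like the wick_box: the one meant starts farthest from the robot's base.

How it is judged:
By the outcome, as a careful person would: the job done as asked, in the order asked, and still so for the second after the job is handed in, with the robot touching nothing.
It also fails if it takes over 72 s, if anything falls off the work surface, if the arm or the gripper's body presses on something with over 40 N, if the wrist force passes 120 N, or if a joint passes its speed limit or range.

## Robot

A 7-joint arm with a two-finger parallel gripper is mounted at the origin on the work surface; the furniture and walls round the work are solid. World frame = base frame: x ahead of the robot, y to its left, z up, the work surface at z = 0. Lengths are in m, angles in rad, forces in N, time in s.
With the tool pointing down it reaches from about 0.425 to 0.925 m from the base axis. Payload 6.8 kg.
Tool frame: the origin (TCP) lies on the front face of the gripper's body, between the roots of the fingers; the fingertips stand 73 mm ahead of it and the grasp point (between the pads) lies 54 mm ahead of it (env.nose_length is the distance from the TCP to the fingertips, in m); z points along the fingers, y is the direction in which the jaws open and shut (so a half turn about z gives the same grasp; the last joint's range is limited). The gripper opens to 85 mm and grips with 20 to 120 N. Pads are 22 mm wide; open, the fingers measure 114 mm over their backs; the gripper's body (76 mm by 85 mm) begins 54 mm behind the grasp point. The pads swing forward as they close: fully open they stand 13 mm farther back than shut.
Start: joints at [1.092, 0.477, 0.022, 1.555, -0.011, 1.109, -0.083], TCP at [0.245, -0.629, 0.304] pointing down, gripper open.
Joint ranges: [-2.96, 2.96], [-0.34, 2.1], [-1.41, 1.46], [0.24, 2.44], [-1.37, 4.51], [0.17, 1.92], [-2.96, 2.96]. Speed limits (rad/s): [2.39, 2.39, 3.14, 3.14, 3.14, 3.14, 3.14].

## Interface

Orientations are given as a unit quaternion [w, x, y, z].
In Python, from cell import env, kin, camera, calibration, job gives the robot as it stands. The module is installed in compiled form; this text tells all that it offers. Calls block until the motion is done:
- env.reach(position, orientation): joint-space move of the TCP to a pose.
- env.movel(position, velocity=0.15, rot=None, stop_force=None): straight line of the TCP; rot=None keeps the orientation; velocity is the mean speed in m/s. With stop_force (N) it stops when the force on the tool has changed by that much, and returns True; else False.
- env.goto_joints(angles): joint-space move.
- env.grip(opening, f_grip=None): finger opening in m; f_grip is the grip in N (None keeps the last); returns when the fingers have stopped.
- env.dwell(seconds).
- kin.inverse_kinematics(position, orientation): joint angles nearest the present ones, or None.
- env.get_state(): the state.
- camera(name): name is "scene" or "top" or "wrist"; returns (picture, depth): 400x640x3 uint8, blue, green, red; 400x640 float32, m along the optical axis (not along the pixel's ray), 0 where there is no reading.
- calibration(name): a dict with "fx", "fy", "cx", "cy" (pixels), "k1" (the pictures are not rectified: a ray, as slopes to the right and down, at radius r is drawn at 1 + k1 r^2 times it, then the intrinsics apply), "rvec" (rotation vector, rad) and "tvec" (3), from world to camera coordinates, as OpenCV has them. Camera axes: x right, y down, z forward; pixel columns grow to the right and rows downward; lengths in m; the calibration is good to about 2 mm. A picture is of the moment at which its call begins: read the wrist's pose just before it. calibration takes no time and is no camera call; for the wrist camera it gives the pose at the moment of the call.
A pose or a line that the arm cannot do raises env.PlanningError and nothing moves.
- job.job_done(): hands the job in, once; it reports no verdict.
The state is a dict: "time": time; "qpos": joint angles; "joint_velocities": joint speeds; "joint_torque": joint torques, N m; "tcp_pos": TCP position; "orientation": TCP orientation; "force": force on the tool from outside, world axes, zero at the start; "torque": the same for the moment, N m; "opening": finger opening in m.
Only numpy, scipy, OpenCV 4.12 (cv2) and the standard library are available. Lean on these libraries where they do the work, as an engineer would, in place of code of your own. Each camera call takes 0.05 s, during which the arm holds its last target. There are 200 camera calls.

## Working session

There is one attempt and no reset: what is moved stays moved. The work goes in short steps, each a Python script; the robot and the scene stay as the last script left them, time stands still between calls to the robot, and variables do not carry over. Pictures are saved under pics/ and viewed, about 8 in all and at most 12, crops included, and the job is handed in when it is done.

```bash
mkdir -p pics; cat > h.py <<'E'
import numpy as np, cv2
from cell import env, kin, camera, calibration, job
def cam(name):
    c=calibration(name); p,d=camera(name); return p,d,c
def world(c,d):
    "per-pixel world coords from depth"
    h,w=d.shape; u,v=np.meshgrid(np.arange(w),np.arange(h))
    xd=(u-c['cx'])/c['fx']; yd=(v-c['cy'])/c['fy']; x,y=xd.copy(),yd.copy()
    for _ in range(15):
        f=1+c['k1']*(x*x+y*y); x=xd/f; y=yd/f
    P=np.stack([x*d,y*d,d],-1)
    R=cv2.Rodrigues(np.array(c['rvec'],float))[0]
    return (P-np.array(c['tvec']).ravel())@R
E
python3 - <<'E'
from h import *
for n in("scene","top","wrist"):
    p,d,c=cam(n); cv2.imwrite(f'pics/{n}0.png',p); np.savez(f'{n}0.npz',p=p,d=d,W=world(c,d))
    R=cv2.Rodrigues(np.array(c['rvec'],float))[0]; print(n,c,'campos',-R.T@np.array(c['tvec']).ravel())
s=env.get_state();print(s)
E
```

```text
scene {'fx': 374.5178510311042, 'fy': 374.5178510311042, 'cx': 318.276700151829, 'cy': 199.22394736823966, 'k1': 0.02560687303418545, 'rvec': array([ 0.82619775, -2.34534866,  1.35297424]), 'tvec': array([0.3484726 , 0.26109312, 0.71231155])} campos [-0.01546717  0.60118454  0.5790755 ]
top {'fx': 374.03555703886514, 'fy': 374.03555703886514, 'cx': 322.79096929921286, 'cy': 202.52785637877716, 'k1': -0.01825147397261912, 'rvec': array([ 2.17612301, -2.1881192 ,  0.05670126]), 'tvec': array([0.01113558, 0.48360478, 1.1382051 ])} campos [ 0.4087556  -0.00627475  1.16721375]
wrist {'fx': 346.3874322497346, 'fy': 346.3874322497346, 'cx': 314.03671975307685, 'cy': 195.4282252179964, 'k1': 0.013217666188541491, 'rvec': array([-2.39037965,  1.63497179,  0.23649573]), 'tvec': array([-0.67482373, -0.03678788,  0.37745166])} campos [ 0.31121307 -0.60324281  0.37209502]
{'time': 0.15, 'qpos': array([ 1.09183367,  0.47764914,  0.02233349,  1.55621115, -0.01152896,
        1.1092929 , -0.08311523]), 'joint_velocities': array([-0.00024049, -0.00393375, -0.00032678, -0.00263664,  0.0004498 ,
       -0.00045926,  0.00080702]), 'joint_torque': array([ 2.98177561e-03, -5.96926868e+01,  1.61056828e+00, -2.81491238e+01,
        1.26838792e-02,  6.59561920e-03,  1.88679911e-05]), 'tcp_pos': array([ 0.24452106, -0.62877783,  0.30312819]), 'orientation': array([-6.97114723e-04,  9.82856430e-01,  1.84371161e-01, -1.66135671e-04]), 'force': array([ 1.04939322, -0.00362714, -0.93967023]), 'torque': array([-0.03437448, -0.04589632, -0.04397218]), 'opening': 0.08598812927627315}
```

View pics/top0.png

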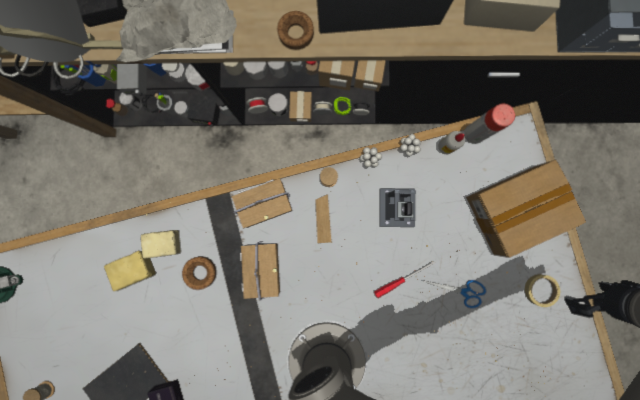

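View pics/scene0.png

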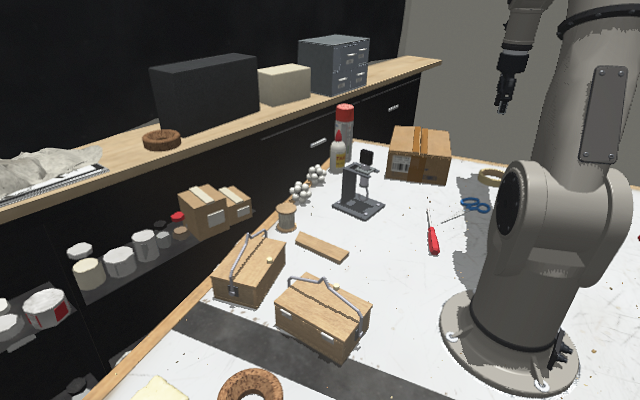

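```bash
python3 - <<'E'
from h import *
z=np.load('top0.npz');p=z['p']
a=cv2.resize(p[170:235,222:302],None,fx=5,fy=5,interpolation=cv2.INTER_CUBIC)
b=cv2.resize(p[175:240,365:445],None,fx=5,fy=5,interpolation=cv2.INTER_CUBIC)
s=np.load('scene0.npz');q=s['p']
c=cv2.resize(q[215:315,200:300],(400,325));d=cv2.resize(q[140:225,320:400],(400,325),interpolation=cv2.INTER_CUBIC)
cv2.imwrite('pics/crop1.png',np.vstack([np.hstack([a[:325],b[:325]]),np.hstack([c,d])])[:600])
W=z['W']
# height-masked points for rest & box
def rep(n,u0,u1,v0,v1,lo,hi):
    w=W[v0:v1,u0:u1].reshape(-1,3);w=w[(w[:,2]>lo)&(w[:,2]<hi)]
    if len(w)<4:print(n,len(w));return
    r=cv2.minAreaRect(w[:,:2].astype(np.float32)*1000);print(n,len(w),w.mean(0).round(4),np.median(w[:,2]).round(4),r)
rep('lid',222,302,170,235,.055,.069)
rep('bailhi',222,302,170,235,.10,.135)
rep('bail',222,302,170,235,.08,.135)
rep('knob',222,302,170,235,.0695,.08)
rep('foot',370,430,180,235,.006,.016)
rep('fork',370,430,180,235,.115,.129)
rep('collar',370,430,180,235,.129,.138)
rep('grip',370,430,180,235,.175,.2)
rep('bench',300,312,220,240,-.1,.1)
S=s['W'];w=S[215:315,200:300].reshape(-1,3)
for lo,hi in((.1,.135),(.118,.135),(.0695,.078),(.06,.067)):
    k=w[(w[:,2]>lo)&(w[:,2]<hi)&(w[:,0]>.35)];print('scene',lo,len(k),k.mean(0), cv2.minAreaRect(k[:,:2].astype(np.float32)*1000))
w=S[140:225,320:400].reshape(-1,3)
for lo,hi in((.175,.2),(.13,.14),(.115,.129),(.006,.016)):
    k=w[(w[:,2]>lo)&(w[:,2]<hi)&(w[:,0]<.7)];print('scene rest',lo,len(k),k.mean(0), cv2.minAreaRect(k[:,:2].astype(np.float32)*1000))
E
```

```text
lid 1685 [0.4813 0.1919 0.0635] 0.0634 ((483.70697021484375, 191.9015655517578), (107.49819946289062, 163.9017791748047), 20.157005310058594)
bailhi 65 [0.4809 0.1931 0.1093] 0.1075 ((480.6506042480469, 194.55575561523438), (5.858645439147949, 95.27893829345703), 20.301782608032227)
bail 117 [0.4824 0.1891 0.102 ] 0.1012 ((482.06756591796875, 190.97064208984375), (6.235830783843994, 160.68673706054688), 20.15610122680664)
knob 18 [0.4493 0.168  0.0736] 0.0736 ((463.1772766113281, 155.65106201171875), (17.990575790405273, 124.6227798461914), 43.42099380493164)
foot 735 [ 0.4613 -0.2032  0.0098] 0.0097 ((480.417236328125, -233.53494262695312), (144.623046875, 161.67010498046875), 1.1824655532836914)
fork 319 [ 0.4761 -0.2175  0.1246] 0.1246 ((468.52349853515625, -221.009521484375), (59.76057434082031, 84.39385986328125), 89.20285034179688)
collar 101 [ 0.4543 -0.2134  0.1313] 0.1309 ((470.81219482421875, -219.36749267578125), (42.120506286621094, 72.4796371459961), 88.98516845703125)
grip 82 [ 0.4561 -0.2194  0.1825] 0.1824 ((455.7772216796875, -220.77471923828125), (16.510469436645508
[... 735 characters left out ...]
189.0238037109375, 166.47457885742188), 11.720240592956543)
scene rest 0.175 65 [ 0.45270212 -0.21589786  0.18080864] ((454.4169006347656, -216.840087890625), (34.8212776184082, 14.471269607543945), 2.6599233150482178)
scene rest 0.13 84 [ 0.45107661 -0.21362299  0.13254729] ((454.7041931152344, -218.55030822753906), (41.356197357177734, 43.7619743347168), 0.5559858083724976)
scene rest 0.115 211 [ 0.4807667  -0.2169585   0.12329438] ((551.6790161132812, -269.22064208984375), (91.31194305419922, 297.8365478515625), 58.88111114501953)
scene rest 0.006 805 [ 0.47092902 -0.2343229   0.01012838] ((540.3959350585938, -323.92828369140625), (319.2024230957031, 271.2713623046875), 89.47559356689453)
```

View pics/crop1.png

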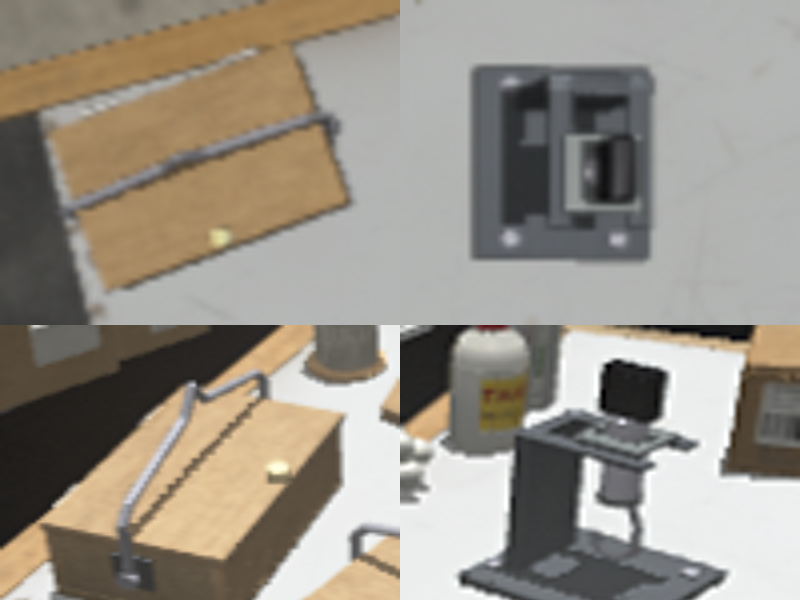

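```bash
cat >> h.py <<'E'
def q_yaw(a): return np.array([0,np.cos(a/2),np.sin(a/2),0])
def rect(W,m):
    k=W[m]; return len(k),k.mean(0).round(4),cv2.minAreaRect(k[:,:2].astype(np.float32)*1000)
E
python3 - <<'E'
from h import *
W=np.load('top0.npz')['W']
print('carton maxz',W[165:255,475:580,2].max())
env.movel([.245,-.629,.40],.25)
env.reach([.415,.168,.34],q_yaw(np.radians(20.2)))
env.dwell(.2)
p,d,c=cam('wrist');Wb=world(c,d);np.savez('wb.npz',p=p,d=d,W=Wb);cv2.imwrite('pics/wb.png',p)
r=np.hypot(Wb[...,0]-.48,Wb[...,1]-.192);ok=(d>0)
for lo,hi,rr in((.118,.135,.03),(.09,.135,.1),(.069,.08,.1),(.06,.067,.1)):
    m=ok&(r<rr)&(Wb[...,2]>lo)&(Wb[...,2]<hi); print('box',lo,m.sum() and rect(Wb,m), Wb[m][:,2].max() if m.any() else 0)
env.reach([.388,-.2195,.34],q_yaw(0)); env.dwell(.2)
p,d,c=cam('wrist');Wr=world(c,d);np.savez('wr.npz',p=p,d=d,W=Wr);cv2.imwrite('pics/wr.png',p)
r=np.hypot(Wr[...,0]-.465,Wr[...,1]+.2195);ok=d>0
for lo,hi,rr in((.172,.2,.05),(.13,.14,.05),(.12,.127,.07),(.006,.014,.12)):
    m=ok&(r<rr)&(Wr[...,2]>lo)&(Wr[...,2]<hi); print('rest',lo,m.sum() and rect(Wr,m))
s=env.get_state();print(s['time'],s['tcp_pos'],s['orientation'],s['force'])
cv2.imwrite('pics/w2.png',np.vstack([np.load('wb.npz')['p'][50:350],p[50:350]]))
E
```

```text
carton maxz 1.1672137468130621
box 0.118 (131, array([0.4806, 0.1903, 0.1231]), ((480.4821472167969, 190.1577606201172), (5.40957498550415, 16.125492095947266), 20.163890838623047)) 0.12863681787020775
box 0.09 (1128, array([0.4806, 0.1907, 0.1038]), ((480.4835510253906, 190.11761474609375), (5.4492058753967285, 146.467529296875), 20.16454315185547)) 0.12863681787020775
box 0.069 (132, array([0.442 , 0.1777, 0.0729]), ((457.776611328125, 182.4572296142578), (53.256858825683594, 165.2010955810547), 20.165237426757812)) 0.07972610689913323
box 0.06 (16513, array([0.4822, 0.1915, 0.0629]), ((481.6557922363281, 191.2579345703125), (105.9287338256836, 155.271728515625), 19.92365264892578)) 0.06667186893330494
rest 0.172 (1425, array([ 0.4557, -0.2218,  0.1824]), ((455.48095703125, -221.8168182373047), (16.996313095092773, 35.25822830200195), 88.84514617919922))
rest 0.13 (921, array([ 0.4561, -0.2221,  0.1306]), ((455.153564453125, -221.88275146484375), (42.92205810546875, 42.982547760009766), 89.0960693359375))
rest 0.12 (3839, array([ 0.4817, -0.222 ,  0.1239]), ((468.50531005859375, -221.8813018798828), (60.07194519042969, 86.40090942382812), 89.08190155029297))
rest 0.006 (4055, array([ 0.4648, -0.2198,  0.009 ]), ((467.27410888671875, -221.8888397216797), (110.8088607788086, 120.32412719726562), 88.95537567138672))
5.5 [ 0.38844117 -0.21870903  0.34008144] [3.35933872e-05 9.99999562e-01 9.30892308e-04 8.71650896e-05] [-0.75919634  0.89283682 -0.07994898]
```

View pics/w2.png

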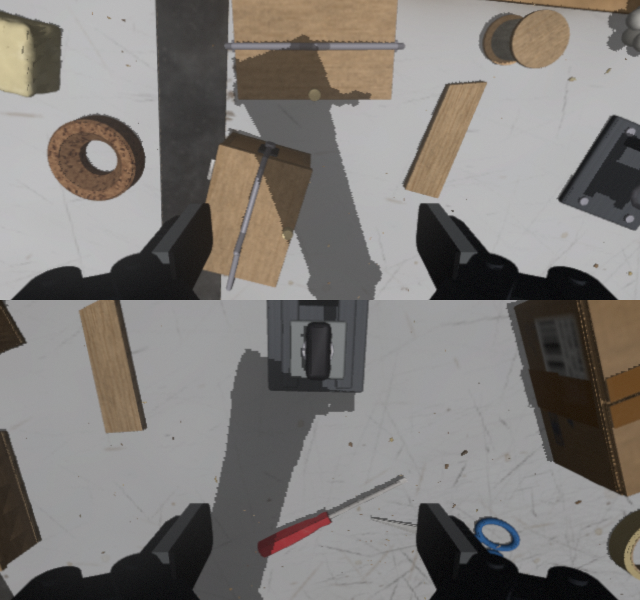

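```bash
python3 - <<'E'
from h import *
q=q_yaw(np.radians(-1.0)); x,y=.4555,-.2218
env.reach([x,y,.30],q); env.grip(.045)
env.movel([x,y,.220],.12); env.dwell(.2)
s=env.get_state();print(s['time'],s['tcp_pos'],s['force'])
env.grip(0.0,50); env.dwell(.2)
s=env.get_state();print(s['time'],s['tcp_pos'],s['force'],s['opening'])
p,d,c=cam('wrist');cv2.imwrite('pics/g0.png',p)
env.movel([x,y,.225],.03);env.movel([x,y,.37],.15);env.dwell(.3)
s=env.get_state();print(s['time'],s['tcp_pos'],s['force'],s['opening'])
p,d,c=cam('wrist');cv2.imwrite('pics/g1.png',p);np.savez('g1.npz',p=p,d=d,W=world(c,d))
p2,d2,c2=cam('scene');np.savez('g2.npz',p=p2,d=d2,W=world(c2,d2))
cv2.imwrite('pics/g.png',np.hstack([p[:,150:500],p2[0:400,200:600]]))
E
```

```text
7.4 [ 0.45588495 -0.22194782  0.2207261 ] [ 0.39972762 -0.71759043  0.48226123]
7.9667 [ 0.45562203 -0.22185419  0.22025859] [-1.50054784  0.31782683  4.95349444] 0.015680875289833685
9.75 [ 0.45538481 -0.22171543  0.36956756] [ 0.35764643  0.90683907 -2.02783156] 0.015132133332727228
```

View pics/g.png

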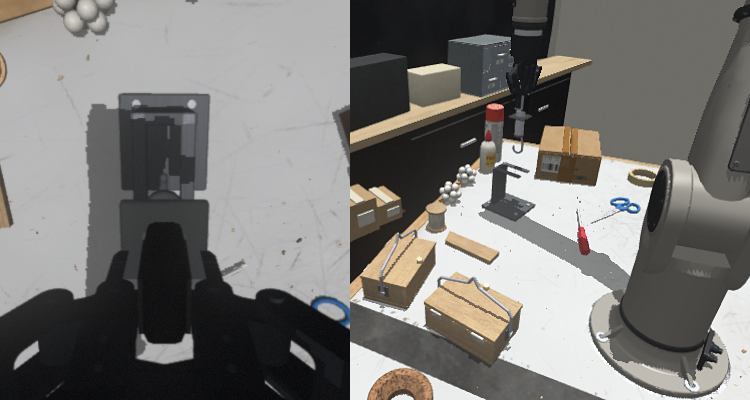

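```bash
python3 - <<'E'
from h import *
z=np.load('g1.npz');W=z['W'];d=z['d']
m=(d>0)&(W[...,2]>.272)&(W[...,2]<.29)&(np.hypot(W[...,0]-.455,W[...,1]+.222)<.04)
print('collar wrist',rect(W,m),np.median(W[m][:,2]))
z=np.load('g2.npz');W=z['W'];d=z['d']
r=np.hypot(W[...,0]-.455,W[...,1]+.222)
for lo,hi in((.17,.218),(.224,.27),(.272,.284)):
    m=(d>0)&(r<.04)&(W[...,2]>lo)&(W[...,2]<hi); print('scene',lo,rect(W,m),W[m][:,2].min(),W[m][:,2].max())
E
```

```text
collar wrist (3196, array([ 0.4683, -0.2225,  0.2792]), ((463.8900451660156, -222.3560791015625), (44.38882827758789, 27.380657196044922), 89.60040283203125)) 0.2792919562578704
scene 0.17 (56, array([ 0.4483, -0.2187,  0.194 ]), ((452.18048095703125, -219.15602111816406), (7.3138651847839355, 29.349130630493164), 88.49036407470703)) 0.1782158030762616 0.21730763984340876
scene 0.224 (157, array([ 0.4505, -0.2133,  0.2472]), ((450.9796447753906, -215.29598999023438), (23.879772186279297, 16.67388153076172), 34.174198150634766)) 0.22562416762371665 0.2696273443066709
scene 0.272 (105, array([ 0.4496, -0.2108,  0.2794]), ((453.7430114746094, -218.4488067626953), (44.24043273925781, 46.707698822021484), 2.8408305644989014)) 0.27414096206764466 0.28396995470590347
```

```bash
cat >> h.py <<'E'
YB=np.radians(20.16); UX=np.array([np.cos(YB),np.sin(YB)]); PK=np.array([.4803,.1906])
def at(dx,z): return list(PK+dx*UX)+[z]
def lid():
    "lid median z / bail-top from scene cam"
    p,d,c=cam('scene'); W=world(c,d); L=(W[...,:2]-PK)
    a=L@UX; b=L@np.array([-UX[1],UX[0]])
    m=(d>0)&(abs(a+.002)<.045)&(abs(b)<.07)&(W[...,2]>.055)&(W[...,2]<.1)
    m&=abs(W[...,2]-np.median(W[m][:,2]))<.006
    A=np.c_[a[m],b[m],np.ones(m.sum())]; co=np.linalg.lstsq(A,W[m][:,2],rcond=None)[0]
    return p,m.sum(),co[2],np.degrees(co[:2])   # height at centre, tilts
E
python3 - <<'E'
from h import *
print(lid()[1:])
env.reach(at(-.042,.37),q_yaw(YB)); env.dwell(.2)
env.movel(at(-.042,.281),.12); env.dwell(.3)
s=env.get_state();print(s['time'],s['tcp_pos'],at(-.042,.281),s['force'])
r=lid();print(r[1:])
p,d,c=cam('wrist')
W=world(c,d);np.savez('a1.npz',p=p,d=d,W=W)
L=W[...,:2]-PK;m=(d>0)&(np.hypot(L[...,0],L[...,1])<.03)&(W[...,2]>.116)&(W[...,2]<.135);print(m.sum() and rect(W,m))
cv2.imwrite('pics/a.png',np.hstack([cv2.resize(r[0][150:350,180:380],(400,400),interpolation=cv2.INTER_CUBIC),p[:,120:520]]))
E
```

```text
(np.int64(1612), np.float64(0.06375329878865918), array([0.08171278, 0.01087215]))
12.7667 [0.44108548 0.17613967 0.28141654] [np.float64(0.4408731779785373), np.float64(0.17612499722667027), 0.281] [-0.62661843 -0.25295413 -1.41184653]
(np.int64(1542), np.float64(0.06375478336818957), array([0.00151576, 0.026959  ]))
(221, array([0.4811, 0.1907, 0.1221]), ((480.93817138671875, 190.49649047851562), (5.9181227684021, 18.08478355407715), 18.896270751953125))
```

View pics/a.png

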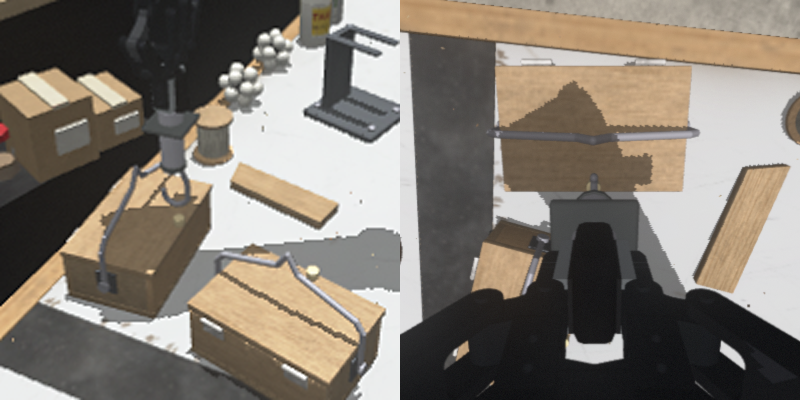

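```bash
python3 - <<'E'
from h import *
h0=lid()[2]
print(env.movel(at(0.0005,.281),.06,stop_force=6)); env.dwell(.2)
s=env.get_state();print(s['time'],s['tcp_pos'],s['force'],lid()[1:])
env.movel(at(.0005,.309),.04); z=.309
while z<.405:
    z+=.004; env.movel(at(.0005,z),.02)
    r=lid(); s=env.get_state()
    print(round(z,3),round(s['time'],2),s['force'].round(2),r[1],((r[2]-h0)*1e3).round(2),r[3].round(2))
    if r[2]-h0>.0025 : break
env.dwell(.3)
r=lid();print('hold',z,((r[2]-h0)*1e3).round(2),r[3]); open('z','w').write(f'{z} {h0}')
cv2.imwrite('pics/l.png',cv2.resize(r[0][150:350,180:380],(600,600),interpolation=cv2.INTER_CUBIC))
E
```

```text
False
13.975 [0.48054103 0.19061149 0.281042  ] [-0.25580626  0.85617211 -1.93856735] (np.int64(1547), np.float64(0.06368245310243983), array([0.01751361, 0.14067204]))
0.313 15.28 [ 0.27  0.68 -1.87] 1605 -0.05 [-0.09  0.1 ]
0.317 15.68 [-0.68  1.89 -2.78] 1604 -0.07 [-0.03  0.07]
0.321 16.07 [ 0.59 -0.03 -3.91] 1607 -0.0 [-0.01  0.05]
0.325 16.48 [-0.33  0.02 -2.12] 1607 -0.05 [-0.04  0.05]
0.329 16.88 [ 0.52 -0.13 -4.33] 1610 -0.03 [0.01 0.13]
0.333 17.27 [ 0.22  0.2  -4.54] 1606 -0.03 [0.03 0.06]
0.337 17.68 [ 0.63 -0.23 -5.74] 1625 1.94 [0.52 0.06]
0.341 18.07 [ 0.19  0.44 -4.45] 1612 6.53 [-0.12  0.03]
hold 0.341 5.48 [0.41720476 0.11025241]
```

View pics/l.png

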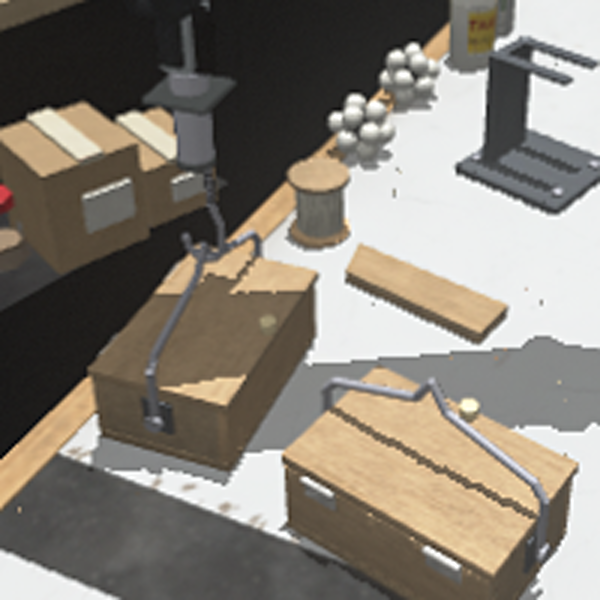

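```bash
python3 - <<'E'
from h import *
z,h0=map(float,open('z').read().split())
def st(t):
    r=lid();s=env.get_state();print(t,round(s['time'],2),((r[2]-h0)*1e3).round(2),r[3].round(2),s['force'].round(1));return (r[2]-h0)
env.dwell(1); hs=[]
for _ in range(5): hs.append(st('pre'));env.dwell(.07)
z+=.010-np.mean(hs); print('z',z)
env.movel(at(.0005,z),.01)
env.dwell(1)
for _ in range(14): st('hold');env.dwell(.2)
open('z','w').write(f'{z} {h0}')
E
```

```text
pre 19.48 5.09 [0.39 0.09] [-1.1  0.1 -5. ]
pre 19.59 5.06 [0.32 0.14] [ 0.8 -0.3 -4.1]
pre 19.71 5.08 [0.38 0.05] [-0.8  0.3 -4.9]
pre 19.82 5.06 [0.44 0.12] [-0.4  0.4 -4.2]
pre 19.94 5.06 [0.26 0.12] [-0.4 -0.5 -4.7]
z 0.34593004345339906
hold 21.7 10.02 [0.34 0.02] [ 0.8 -0.5 -4.3]
hold 21.95 10.01 [0.33 0.08] [ 0.4  0.2 -3.7]
hold 22.2 10.0 [0.33 0.12] [ 0.2 -0.  -4.2]
hold 22.45 10.01 [0.36 0.06] [ 0.  -0.6 -4.4]
hold 22.7 10.01 [0.34 0.07] [-0.1 -0.  -4. ]
hold 22.95 10.04 [ 0.28 -0.  ] [ 1.   0.1 -4.8]
hold 23.2 10.01 [0.26 0.12] [ 0.3  0.5 -3.9]
hold 23.45 10.02 [0.28 0.01] [-0.1 -0.  -4.8]
hold 23.7 10.0 [0.3  0.07] [ 0.3  0.1 -3.9]
hold 23.95 10.0 [0.26 0.05] [-0.5 -0.1 -5. ]
hold 24.2 10.01 [0.28 0.02] [-0.  -0.6 -4.9]
hold 24.45 10.03 [0.41 0.06] [ 0.6 -0.  -4.6]
hold 24.7 10.01 [0.27 0.09] [ 0.7  0.4 -4.9]
hold 24.95 10.01 [0.29 0.11] [-0.3  0.8 -5. ]
```

```bash
python3 - <<'E'
from h import *
z,h0=map(float,open('z').read().split())
env.movel(at(.0005,z-.016),.012)
r=lid();print(((r[2]-h0)*1e3).round(2),r[3])
env.movel(at(.0005,.281),.03);env.dwell(.3)
s=env.get_state();print(s['time'],s['tcp_pos'],s['force'])
r=lid();print(((r[2]-h0)*1e3).round(2),r[3])
p,d,c=cam('wrist');W=world(c,d);L=W[...,:2]-PK
for lo,hi,rr in((.116,.135,.03),(.09,.135,.1),(.06,.067,.1)):
    m=(d>0)&(np.hypot(L[...,0],L[...,1])<rr)&(W[...,2]>lo)&(W[...,2]<hi);print(m.sum() and rect(W,m))
cv2.imwrite('pics/s.png',np.hstack([cv2.resize(r[0][180:280,200:300],(400,400),interpolation=cv2.INTER_CUBIC),p[:,120:520]]))
E
```

```text
0.06 [0.15411148 0.02959548]
28.7667 [0.48079869 0.1907586  0.28104611] [ 0.13901991 -0.0515888  -1.87893979]
-0.01 [-0.01498643  0.07643302]
0
(1332, array([0.4824, 0.1911, 0.1001]), ((486.966796875, 192.3858642578125), (18.05724334716797, 146.12637329101562), 19.993453979492188))
(16138, array([0.4909, 0.1945, 0.063 ]), ((481.6658630371094, 191.15963745117188), (105.50007629394531, 163.30706787109375), 20.15723419189453))
```

View pics/s.png

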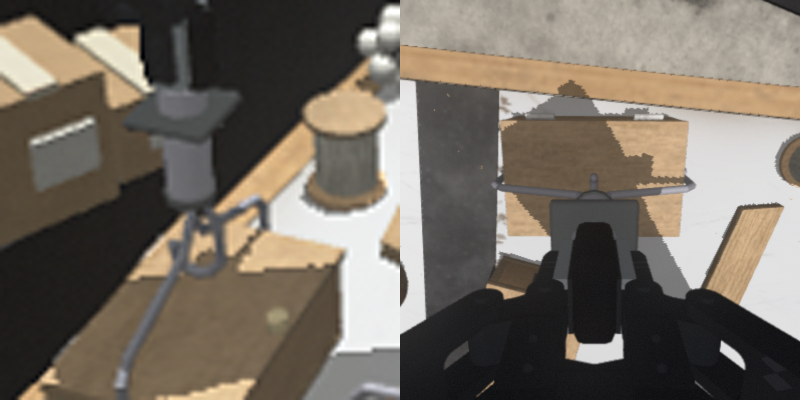

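```bash
python3 - <<'E'
from h import *
print(env.movel(at(-.045,.281),.06,stop_force=6))
env.movel(at(-.045,.38),.12)
r=lid();print(r[1:])
q=q_yaw(np.radians(-1.0)); x,y=.4555,-.2218
env.reach([x,y,.38],q); env.dwell(.2)
env.movel([x,y,.24],.12); env.dwell(.3)
s=env.get_state();print(s['time'],s['tcp_pos'],s['force'])
ex=s['tcp_pos'][:2]-[x,y]
print(env.movel([x-ex[0],y-ex[1],.2203],.02,stop_force=6)); env.dwell(.2)
s=env.get_state();print(s['time'],s['tcp_pos'],s['force'])
p2,d2,c2=cam('scene')
p,d,c=cam('wrist')
cv2.imwrite('pics/r.png',np.hstack([cv2.resize(p2[140:225,320:400],(400,400),interpolation=cv2.INTER_CUBIC),p[:,120:520]]))
E
```

```text
False
(np.int64(1613), np.float64(0.06370307677058475), array([-0.0791675 ,  0.03743208]))
34.0917 [ 0.45561088 -0.22189804  0.24030452] [-0.90943877  0.19262704 -3.20166062]
False
35.425 [ 0.45543088 -0.22173076  0.22031391] [ 0.00901852 -0.2729063  -1.83306024]
```

View pics/r.png

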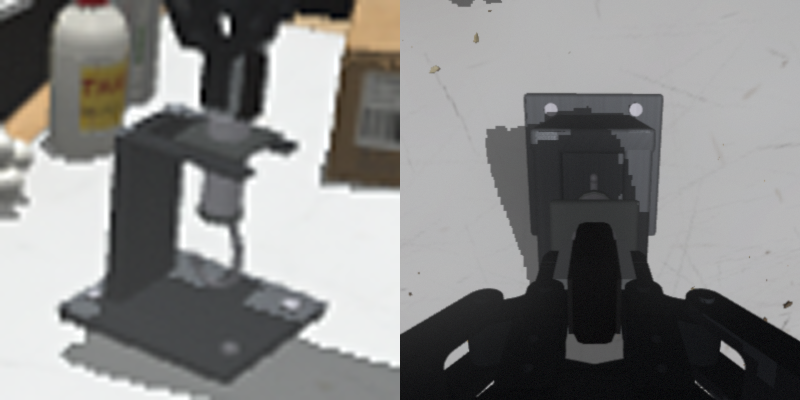

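```bash
python3 - <<'E'
from h import *
x,y=.4554,-.2217
print(env.movel([x,y,.2165],.005,stop_force=3.5)); 
s=env.get_state();print(s['time'],s['tcp_pos'],s['force'])
env.grip(.045); env.dwell(.3)
env.movel([x,y,.34],.1)
env.reach([.388,-.2195,.34],q_yaw(0)); env.dwell(.3)
p,d,c=cam('wrist');W=world(c,d)
r=np.hypot(W[...,0]-.465,W[...,1]+.2195)
for lo,hi,rr in((.172,.2,.05),(.13,.14,.05),(.12,.127,.07),(.006,.014,.12)):
    m=(d>0)&(r<rr)&(W[...,2]>lo)&(W[...,2]<hi); print('rest',lo,m.sum() and rect(W,m))
p2,d2,c2=cam('top');T=world(c2,d2);w=T[170:235,222:302].reshape(-1,3)
for lo,hi in((.055,.069),(.08,.135)):
    k=w[(w[:,2]>lo)&(w[:,2]<hi)];print('box top',len(k),k.mean(0).round(4),cv2.minAreaRect(k[:,:2].astype(np.float32)*1000))
print(env.get_state()['time'])
p3,_,_=cam('scene')
cv2.imwrite('pics/f.png',np.vstack([p[:, :400],]) if 0 else np.hstack([p2[100:400,170:470],cv2.resize(p3[130:330,180:430],(375,300))]))
E
```

```text
True
35.775 [ 0.4554245  -0.22169549  0.22025076] [-0.01782318 -0.03421778  5.52816753]
rest 0.172 (1414, array([ 0.4555, -0.2225,  0.1823]), ((455.21405029296875, -222.8058319091797), (16.680133819580078, 35.269248962402344), 89.80864715576172))
rest 0.13 (894, array([ 0.4556, -0.2226,  0.1306]), ((455.1136169433594, -222.5156707763672), (42.96614074707031, 42.63104248046875), 88.96266174316406))
rest 0.12 (3833, array([ 0.4818, -0.2212,  0.1239]), ((468.64990234375, -221.68624877929688), (60.50341796875, 85.94718933105469), 88.72154998779297))
rest 0.006 (4048, array([ 0.4648, -0.2206,  0.009 ]), ((467.03851318359375, -221.99566650390625), (110.93551635742188, 119.82703399658203), 88.95037078857422))
box top 1684 [0.4818 0.1917 0.0634] ((484.6787109375, 190.37728881835938), (107.48487854003906, 161.0206298828125), 19.959369659423828)
box top 119 [0.4827 0.1892 0.1015] ((481.9121398925781, 192.180419921875), (6.194188594818115, 159.69947814941406), 19.761459350585938)
38.625
```

View pics/f.png

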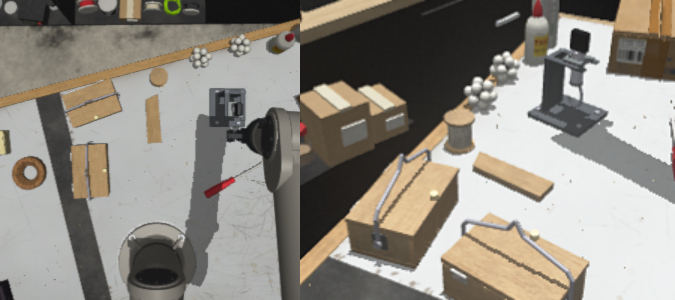

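Scale is back in its rest and level, the box is where it stood, and the robot is clear of everything.

```bash
python3 - <<'E'
from h import *
env.dwell(.5); job.job_done()
E
```

```text
the job is handed in; nothing more can be done
```

I weighed the farthest wick box with the hand scale, set it back down and unhooked it. The scale is hanging in its rest again, and I handed the job in at about 39 s of the 72 s allowed.

- **Lift:** the scene camera showed the box 10.0 mm clear of the bench, tilted about 0.3–0.4°, and steady for more than 3 s.
- **Weight:** the box left the bench with the spring drawn out about 24 mm. By the spring's figures that is about 2.6 N, or 0.26 kg. This is only a rough figure: the wrist force readings vary by about 1 N, and I found the lift-off point only to the nearest 4 mm step.
- **Box set down:** its lid height and tilt matched the start. Its position was within about 1 mm and 0.5° of where it stood, which is about as fine as the cameras measure.
- **Scale in its rest:** it sits at its original height and within about 1 mm of its original position.
- **Other things on the bench:** they look undisturbed in the final pictures, but I did not measure them.
- **Disagreements:** the scene camera reads about 2–4 mm off the wrist camera in places, so I worked from the wrist camera. No check failed.

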